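# Square a folded cover into the fence and stop

### The job

Get the folded sheet-metal cover in position for drilling: push it along the bench with the fingertips until one long side lies flush against the steel fence and one end is right up against the bolted-down stop block. Only push it: it stays flat on the bench, never lifted or tipped. Leave the loose dolly at the other end of the fence and the other tools where they lie, and finish clear of everything.

Things in the scene. Friction and masses are not known exactly. Their poses are not given: they have to be found in the camera images.
- cover: the work: a folded sheet-metal cover, an upside-down shallow tray that looks like a plain flat aluminium-coloured box with five dark vent slots in the top; 100 mm (its x) by 140 mm (its y) by 35 mm high, 0.25 to 0.5 kg, slides under a push of a few newtons, all sides upright, edges rounded 3 mm. Loose on the bench, in front of the fence (on the robot's side), at first askew and clear of fence and stop. Origin: centre of its underside, z up. Too wide to grip.
- fence: fixed straight fence of dark steel angle, bolted to the bench: upright face 420 mm long, 30 mm high, its foot on the far side. Origin: middle of the long face towards the robot, at bench height. Its y axis runs along the face, its x axis points away from the robot, square to the face; the cover must lie on the -x side of it.
- stop: fixed bright steel stop block with two dark bolt heads on top, bolted to the bench just in front of one end of the fence (left or right end, it varies); 70 mm (its x, across the fence) by 30 mm (its y, along the fence) by 25 mm high, 31 mm with the bolts; parallel to the fence, 10 mm clear of it. Origin: centre of its underside. The face towards the middle of the fence is the one to push up to.
- dolly: bystander: loose stepped steel dolly (hand anvil) with rounded edges, no bolts, 60 x 44 mm, 28 mm high, 0.45 kg, lying in front of the other end of the fence, where the stop block is not; its nearer side starts about 50 to 100 mm from the cover's end. Origin: centre of its underside.
- hammer: bystander: loose hammer, 300 mm long, lying well to the robot's left (+y). Its x axis runs along the handle towards the head.
- mallet: bystander: loose wooden mallet, head 85 mm by 48 mm diameter, handle 190 mm, lying well to the robot's right (-y). Origin: under the middle of the head, its y axis along the handle.
Not all that is in view belongs to the job. What is shaped like the stop but orange or yellow is not meant. There is more than one size of the cover; the one meant has the size given above.

How it is judged:
At the end, for the whole second after the job is handed in: The cover rests flat on the bench with a long side within 3 mm of the fence's face and parallel to it within 0.03 rad, and an end within 3 mm of the stop block's inner face (x of cover in the frame of fence between -0.053 and -0.048 m and angle between the x axis of cover and the x axis of fence, either way round below 0.03 rad and y of cover in the frame of stop between -0.088 and 0.088 m and height (world z) of cover below 0.004 m and angle between cover's own z axis and vertical below 0.03 rad and linear speed of cover below 0.01 m/s); the robot touches nothing.
It fails at once if the cover is lifted or tipped (height (world z) of cover above 0.012 m or angle between cover's own z axis and vertical above 0.12 rad).
It fails at once if the dolly or another tool is shifted by more than 15 mm (distance of any of dolly, hammer, mallet from where it was at the start of the episode above 0.015 m).
It also fails if it takes over 64 s, if anything falls off the work surface, if the arm or the gripper's body presses on something with over 40 N, if the wrist force passes 120 N, or if a joint passes its speed limit or range.

### The arm

A 6-joint arm with a two-finger parallel gripper is mounted at the origin on the work surface. World frame = base frame: x ahead of the robot, y to its left, z up, the work surface at z = 0. Lengths are in m, angles in rad, forces in N, time in s.
With the tool pointing down it reaches from about 0.275 to 0.75 m from the base axis. Payload 10.2 kg.
Tool frame: the origin (TCP) lies midway between the tips of the shut fingers; the grasp point (between the pads) lies manip.tcp_to_grasp behind it (manip.tcp_to_grasp is the distance from the TCP to the grasp point, in m); x points along the fingers, z is the direction in which the jaws open and shut, and the axes are right-handed (so a half turn about x gives the same grasp; the last joint's range is limited). The gripper opens to 85 mm and grips with 20 to 120 N. Pads are 22 mm wide; open, the fingers measure 114 mm over their backs; the gripper's body (76 mm by 85 mm) begins 54 mm behind the grasp point. The pads swing forward as they close: fully open they stand 13 mm farther back than shut.
Start: joints at [0.941, 0.313, 1.498, -0, 1.331, -0.223], TCP at [0.208, 0.482, 0.231] pointing down, gripper open.
Joint ranges: [-2.94, 2.94], [-0.97, 2.17], [0.19, 2.56], [-1.23, 4.37], [0.02, 3.11], [-2.88, 2.88]. Speed limits (rad/s): [2.39, 2.39, 3.01, 3.14, 3.14, 3.14].

### API

Orientations are given as a unit quaternion [w, x, y, z].
In Python, from rig import manip gives the robot as it stands.
- The arm moves only by the tool servo_tool, never from a script. Its argument "moves" is a list of rows, each a list of 5 numbers: the shift along the tool's x, y, z in m, then the turn about the tool's x in degrees, then the opening, from 0 (shut) to 1 (fully open). In form: [[dx, dy, dz, twist, gripper], ...]. A call has 1 to 12 rows; each row shifts and turns the pose as measured when the row begins, along the tool's axes as they then stand; what a row does not reach is not made up. A row lasts 1/10 s, in which the tool goes at most 50 mm and 8.59 degrees, less where a joint would pass 70% of its speed; a pose out of reach is approached as far as the arm can. A call with a gripper value outside its range is refused whole. The fingers move at their own pace and stop on an object; "newtons" is the grip in N (left out, the last holds). Time passes only in rows, so rows that do not move let the fingers close. It gives the time, the measured TCP pose, the force and the opening at its end, in the units of the state.
- manip.read_state(): the state, without advancing time (a new reading comes with each control period).
- manip.get_image(name): name is "scene" or "top" or "wrist"; returns a dict with "pixels" (480x640x3 uint8, red, green, blue), "z_map" (480x640 float32, m along the optical axis (not along the pixel's ray), 0 where there is no reading), "fx", "fy", "cx", "cy" (pixels), "k1" (the pictures are not rectified: a ray, as slopes to the right and down, at radius r is drawn at 1 + k1 r^2 times it, then the intrinsics apply), "cam_to_world" (4x4, takes a point from camera to world coordinates). Camera axes: x right, y up, looking along -z (the intrinsics and any distortion apply to the point x, -y, -z); pixel columns grow to the right and rows downward; lengths in m; the calibration is good to about 2 mm. A picture is of the moment at which its call begins.
- manip.sign_off(): hands the job in, once; it reports no verdict.
Trained networks look in a picture, given as the dict that the camera call returned (one of the last four; its "shot" number tells which), for a name from the list of things; names that differ only in an ending like _2 or _b are one class to them, and where a whole thing is asked for, a point or a joint stands for the part that bears it (a point fixed in the world has none). Each returns a list of dicts, best first, with "confidence" (0 to 1); they miss things now and then, are a little off and sometimes report something else, mostly with a low value. They report only what shows in the picture. A call takes as long as a camera call. They do not tell look-alikes from the thing itself.
- manip.recognise(picture, query): "rect" ([left, top, width, height] in pixels, round what is visible of it).
The state is a dict: "clock": time; "joints": joint angles; "joint_velocities": joint speeds; "joint_torque": joint torques, N m; "eef_pos": TCP position; "ee_rot": TCP orientation; "wrist_force": force on the tool from outside, world axes, zero at the start; "moment": the same for the moment, N m; "gripper_width": finger opening in m.
Only numpy, scipy, OpenCV 4.12 (cv2) and the standard library are available. Lean on these libraries where they do the work, as an engineer would, in place of code of your own. Each camera call takes 0.05 s, during which the arm holds its last target.

## Working session

There is one attempt and no reset: what is moved stays moved. The work goes in short steps, Python scripts to look and compute and a tool call to move; the robot and the scene stay as the last step left them, time stands still between calls to the robot, and variables do not carry over. Pictures are saved under pics/ and viewed, and the job is handed in when it is done.

Besides the shell and the picture viewer there is one more tool, called after "Request:" by a JSON object that holds its "name" and its "arguments". servo_tool: Moves the arm, as the interface text tells. Its arguments: {"type":"object","properties":{"moves":{"type":"array","items":{"type":"array","items":{"type":"number"}}},"newtons":{"type":"number"}},"required":["moves"]}

```bash
mkdir -p pics; ls; cat > h.py <<'E'
import numpy as np,cv2
from rig import manip
def grab(n,fn=None):
    im=manip.get_image(n)
    if fn: cv2.imwrite('pics/'+fn,im['pixels'][:,:,::-1])
    return im
def world(im,z0=None):
    """world xyz map from depth"""
    H,W=im['z_map'].shape
    u,v=np.meshgrid(np.arange(W),np.arange(H))
    a,b=rays(im,u.ravel(),v.ravel())
    d=im['z_map'].ravel()
    P=np.stack([a*d,-b*d,-d,np.ones_like(d)],0)
    w=(np.array(im['cam_to_world'])@P)[:3].T.reshape(H,W,3)
    w[im['z_map']<=0]=np.nan
    return w
def rays(im,u,v):
    K=np.array([[im['fx'],0,im['cx']],[0,im['fy'],im['cy']],[0,0,1]])
    p=cv2.undistortPoints(np.stack([u,v],1).astype(np.float64)[:,None],K,np.array([im['k1'],0,0,0.]))
    return p[:,0,0],p[:,0,1]
def onplane(im,uv,z):
    uv=np.atleast_2d(uv); a,b=rays(im,uv[:,0],uv[:,1])
    T=np.array(im['cam_to_world']); D=np.stack([a,-b,-np.ones_like(a)],1)@T[:3,:3].T
    t=(z-T[2,3])/D[:,2]; return T[:3,3]+D*t[:,None]
E
python3 - <<'E'
from h import *
for n in ('top','scene'):
    im=grab(n,n+'0.png'); print(n,im['fx'],im['k1'],np.array(im['cam_to_world']).round(3).tolist())
    for q in ('cover','fence','stop','dolly','hammer','mallet'):
        print(q,[(np.round(d['rect']).tolist(),round(d['confidence'],2)) for d in manip.recognise(im,q)][:4])
s=manip.read_state(); print(s, manip.tcp_to_grasp)
E
```

```text
pics
top 505.04282393226345 -0.0010250690060160266 [[0.009, 0.994, -0.105, 0.364], [-1.0, 0.008, -0.003, -0.07], [-0.002, 0.105, 0.995, 1.291], [0.0, 0.0, 0.0, 1.0]]
cover [([243.0, 203.0, 66.0, 50.0], 0.71), ([291.0, 266.0, 94.0, 86.0], 0.64)]
fence [([192.0, 164.0, 162.0, 41.0], 0.7)]
stop [([375.0, 216.0, 15.0, 30.0], 0.89), ([334.0, 187.0, 11.0, 24.0], 0.55)]
dolly [([207.0, 207.0, 14.0, 21.0], 0.86)]
hammer [([192.0, 169.0, 163.0, 34.0], 0.68), ([83.0, 191.0, 34.0, 119.0], 0.64), ([335.0, 185.0, 11.0, 32.0], 0.24)]
mallet [([462.0, 212.0, 91.0, 38.0], 0.94)]
scene 471.71882553452986 0.03140029576282588 [[-0.865, -0.287, 0.412, 1.078], [0.502, -0.513, 0.696, 0.936], [0.012, 0.809, 0.588, 0.843], [0.0, 0.0, 0.0, 1.0]]
cover [([284.0, 242.0, 67.0, 46.0], 0.88), ([323.0, 192.0, 53.0, 46.0], 0.78)]
fence [([240.0, 237.0, 104.0, 95.0], 0.66)]
stop [([237.0, 215.0, 26.0, 24.0], 0.78), ([259.0, 236.0, 22.0, 16.0], 0.71), ([270.0, 212.0, 20.0, 15.0], 0.53)]
dolly [([330.0, 296.0, 26.0, 19.0], 0.8)]
hammer [([379.0, 332.0, 111.0, 85.0], 0.65)]
mallet [([218.0, 160.0, 34.0, 37.0], 0.75)]
{'clock': 0.7, 'joints': array([ 9.40587894e-01,  3.12872568e-01,  1.49769737e+00, -2.42771036e-06,
        1.33100489e+00, -2.23397719e-01]), 'joint_velocities': array([ 0.0010019 , -0.00076078, -0.0003946 ,  0.00013931,  0.00192155,
        0.00032103]), 'joint_torque': array([ 1.17512231e-03, -4.12122309e+01, -2.59851104e+01, -2.08858419e-04,
        7.93920663e-04,  2.24857598e-05]), 'eef_pos': array([0.20774671, 0.48215271, 0.23130921]), 'ee_rot': array([ 0.59070109, -0.38868809,  0.5906887 ,  0.38869096]), 'wrist_force': array([ 0.61520148,  0.3648287 , -0.06156207]), 'moment': array([-0.03017887, -0.03543339, -0.01776589]), 'gripper_width': 0.0854697987225126} 0.0187
```

View pics/top0.png

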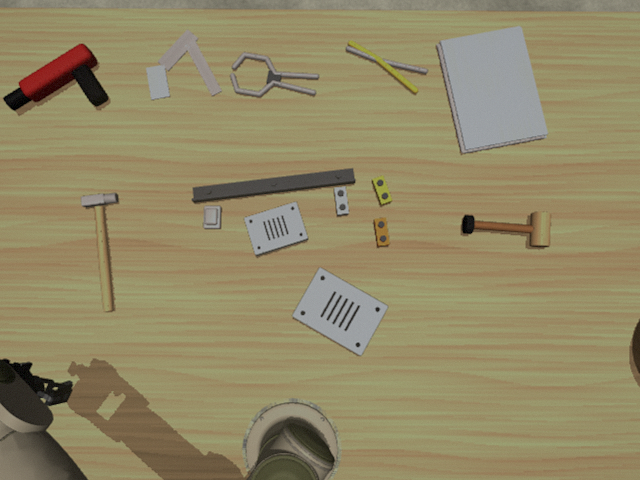

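```bash
python3 - <<'E'
import cv2
a=cv2.imread('pics/top0.png')[140:370,170:430]
cv2.imwrite('pics/crop0.png',cv2.resize(a,None,fx=2.6,fy=2.6,interpolation=cv2.INTER_CUBIC)[:, :800])
E
```

```text
(no output)
```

View pics/crop0.png

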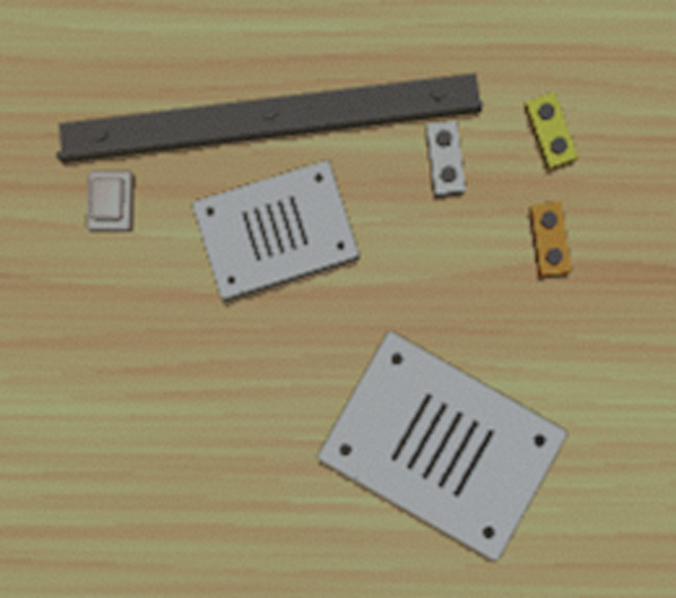

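View pics/scene0.png

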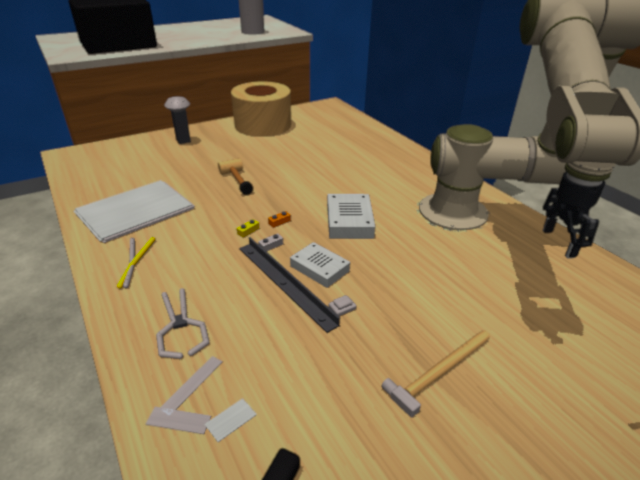

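The pictures show two covers: one at (276,229), about 56x42 px, which is about 140x100 mm, and a larger one at (340,311), about 80x60 px. There are three stop-like blocks: bright steel at (341,201), yellow at (382,190) and orange at (381,232). The small cover and the steel block against the fence fit the description. The dolly is at (212,217). I'll confirm the sizes by measurement.

```bash
cat >> h.py <<'E'
def blob(im,w,cx,cy,zlo,zhi,r=0.2,show=False):
    m=(w[...,2]>zlo)&(w[...,2]<zhi)
    m=m.astype(np.uint8)
    n,l=cv2.connectedComponents(m,connectivity=4)
    k=l[cy,cx]
    return l==k if k else None
E
python3 - <<'E'
from h import *
im=grab('top'); w=world(im)
for n,(x,y) in dict(bench=(300,270),cover=(262,228),big=(320,310),stop=(341,201),dolly=(212,217),fencetop=(270,191),ye=(382,190),ham=(104,240),mal=(541,230)).items():
    print(n,w[y,x].round(4))
for n,(x,y),lo,hi in (('cover',(262,228),.025,.045),('big',(320,310),.02,.08),('stop',(341,201),.012,.04),('dolly',(212,217),.01,.04),('fence',(270,192),.012,.04)):
    m=blob(im,w,x,y,lo,hi)
    if m is None: print(n,'none'); continue
    pts=w[m]; r=cv2.minAreaRect(pts[:,:2].astype(np.float32))
    print(n,m.sum(),np.nanmedian(pts[:,2]).round(4),'c',np.round(r[0],4),'s',np.round(r[1],4),'ang',round(r[2],2))
    print(cv2.boxPoints(r).round(4).tolist())
E
```

```text
bench [ 0.4404 -0.0159 -0.001 ]
cover [0.5429 0.0793 0.035 ]
big [ 0.34   -0.0681  0.0422]
stop [ 0.6157 -0.1192  0.0234]
dolly [0.5708 0.2071 0.0289]
fencetop [0.6418 0.063  0.0156]
ye [ 0.6449 -0.2236  0.0242]
ham [0.5108 0.4804 0.0219]
mal [ 0.5419 -0.6151  0.0471]
cover 2198 0.0344 c [0.5455 0.0472] s [0.1009 0.1402] ang 18.21
[[0.4756999909877777, 0.09799999743700027], [0.5195000171661377, -0.03519999980926514], [0.6154000163078308, -0.003700000001117587], [0.5715000033378601, 0.12950000166893005]]
big 4583 0.0482 c [ 0.3397 -0.1151] s [0.1959 0.14  ] ang 60.9
[[0.23090000450611115, -0.16660000383853912], [0.3531999886035919, -0.23469999432563782], [0.44850000739097595, -0.06350000202655792], [0.326200008392334, 0.0044999998062849045]]
stop 332 0.0248 c [ 0.6184 -0.118 ] s [0.07   0.0304] ang 7.97
[[0.58160001039505, -0.10779999941587448], [0.5857999920845032, -0.1379999965429306], [0.6552000045776367, -0.1281999945640564], [0.6509000062942505, -0.09809999912977219]]
dolly 384 0.0216 c [0.5751 0.2098] s [0.0601 0.0447] ang 0.74
[[0.544700026512146, 0.23170000314712524], [0.5453000068664551, 0.18700000643730164], [0.605400025844574, 0.18780000507831573], [0.6047999858856201, 0.23250000178813934]]
fence none
```

```bash
python3 - <<'E'
from h import *
im=grab('top'); w=world(im)
z=w[...,2]
m=np.zeros(z.shape,bool); m[160:206,188:360]=True
# per column front edge: first pixel from below where dark
g=im['pixels'].max(2)
P=[]
for u in range(198,352):
    col=g[155:212,u].astype(int); d=np.where(col<100)[0]
    if len(d): P.append((u,155+d.max(),155+d.min()))
P=np.array(P); print(P[::12])
print('z at few', [(u,v,[z[v-k,u].round(3) for k in range(-2,5)]) for u,v,_ in P[::25]])
for u in (230,300): print(u,[(v,g[v,u],w[v,u].round(3).tolist()) for v in range(165,205)][5:])
E
```

```text
[[198 202 187]
 [210 201 186]
 [222 199 184]
 [234 198 183]
 [246 196 181]
 [258 194 180]
 [270 193 178]
 [282 192 177]
 [294 191 175]
 [306 189 174]
 [318 187 173]
 [330 186 171]
 [342 209 170]]
z at few [(np.int64(198), np.int64(202), [np.float64(0.003), np.float64(0.0), np.float64(0.001), np.float64(0.011), np.float64(0.018), np.float64(0.03), np.float64(0.032)]), (np.int64(223), np.int64(198), [np.float64(0.002), np.float64(-0.004), np.float64(nan), np.float64(0.019), np.float64(0.028), np.float64(0.027), np.float64(0.028)]), (np.int64(248), np.int64(196), [np.float64(-0.004), np.float64(0.001), np.float64(-0.001), np.float64(0.005), np.float64(0.019), np.float64(0.025), np.float64(0.031)]), (np.int64(273), np.int64(193), [np.float64(-0.003), np.float64(0.0), np.float64(-0.0), np.float64(0.006), np.float64(0.009), np.float64(0.033), np.float64(0.032)]), (np.int64(298), np.int64(190), [np.float64(-0.0), np.float64(-0.004), np.float64(0.0), np.float64(0.001), np.float64(0.013), np.float64(0.026), np.float64(0.027)]), (np.int64(323), np.int64(186), [np.float64(-0.002), np.float64(-0
[... 2733 characters left out ...]
0.002]), (190, np.uint8(92), [0.649, -0.013, -0.002]), (191, np.uint8(142), [0.646, -0.013, -0.0]), (192, np.uint8(158), [0.644, -0.013, -0.004]), (193, np.uint8(155), [0.64, -0.014, 0.004]), (194, np.uint8(159), [0.639, -0.013, -0.004]), (195, np.uint8(154), [0.636, -0.013, -0.003]), (196, np.uint8(158), [0.633, -0.013, -0.003]), (197, np.uint8(154), [0.629, -0.014, 0.003]), (198, np.uint8(155), [0.627, -0.014, 0.0]), (199, np.uint8(154), [0.625, -0.014, -0.001]), (200, np.uint8(154), [0.622, -0.014, 0.001]), (201, np.uint8(155), [0.62, -0.014, -0.003]), (202, np.uint8(156), [0.617, -0.014, -0.0]), (203, np.uint8(153), [0.615, -0.014, -0.003]), (204, np.uint8(155), [0.612, -0.014, -0.001])]
```

```bash
python3 - <<'E'
import cv2
a=cv2.imread('pics/top0.png')[150:260,185:365]
cv2.imwrite('pics/crop1.png',cv2.resize(a,None,fx=4.4,fy=4.4,interpolation=cv2.INTER_CUBIC))
E
```

```text
(no output)
```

View pics/crop1.png

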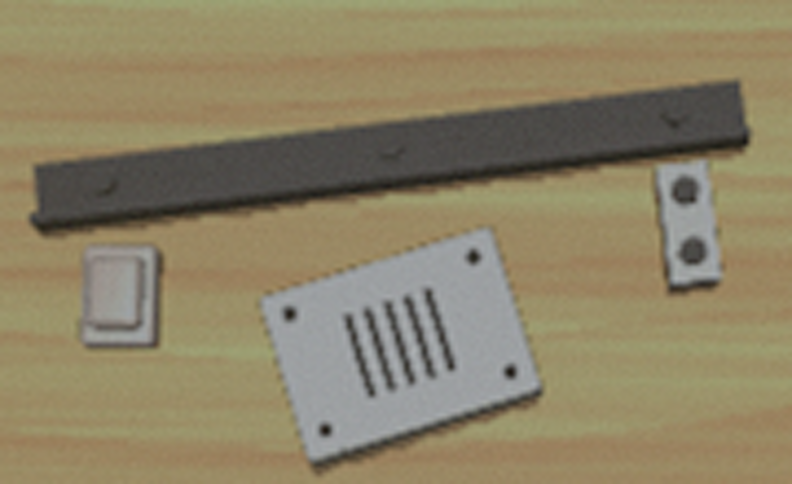

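```bash
cat >> h.py <<'E'
from scipy.spatial.transform import Rotation as R
def tool():
    s=manip.read_state(); q=s['ee_rot']; return s,R.from_quat([q[1],q[2],q[3],q[0]]).as_matrix()
TH=np.deg2rad(7.8)
def ft(th=None):
    th=TH if th is None else th
    return np.array([np.cos(th),np.sin(th)]),np.array([-np.sin(th),np.cos(th)])
def plan(p,M,tgt): return (M.T@(np.array(tgt)-p)).round(4)
E
python3 - <<'E'
from h import *
im=grab('top'); w=world(im)
g=cv2.cvtColor(im['pixels'],cv2.COLOR_RGB2GRAY).astype(float)
# sub-pixel bottom edge of fence front: level crossing dark->bench, avoid shadow: use depth points z>.02
m=(w[...,2]>0.019)&(w[...,2]<0.036); mm=np.zeros_like(m); mm[160:206,188:330]=1
pts=w[m&mm]
# only fence strip: within 12mm of rough line
x0=0.6487-0.135*(pts[:,1])
pts=pts[abs(pts[:,0]-x0)<0.012]
u=np.array([1,0.135]);d=pts[:,0]+0.135*pts[:,1]
print(len(pts),np.percentile(d,[2,10,50,90,98]).round(4))
vx,vy,a,b=cv2.fitLine(pts[:,:2].astype(np.float32),cv2.DIST_HUBER,0,.01,.01).ravel(); print('line ang',np.rad2deg(np.arctan2(vx,vy)),a,b)
# corners by image: bottom-of-face visible line & top edge on plane z=.03: foot rear edge at pixel
f,t=ft(np.arctan(-vx/vy))
print('f of ridge',np.percentile(pts[:,:2]@f,[2,10,50,90,98]).round(4))
P=[]
for uu in range(200,330,2):
    col=g[:,uu]; v=[k for k in range(165,212)]
    dk=min(range(180,208),key=lambda k:col[k]); 
    for k in range(dk,dk+5):
        if col[k]<=100<=col[k+1]: P.append((uu,k+(100-col[k])/(col[k+1]-col[k]))); break
Q=onplane(im,np.array(P),0.0); print('face bottom (dark/bench edge) f:',np.median(Q[:,:2]@f).round(4),np.std(Q[:,:2]@f).round(4))
vx2,vy2,_,_=cv2.fitLine(Q[:,:2].astype(np.float32),cv2.DIST_HUBER,0,.01,.01).ravel(); print('ang2',np.rad2deg(np.arctan2(vx2,vy2)))
sc=np.array([.6184,-.118]); cc=np.array([.5455,.0472])
print('stop ft',sc@f,sc@t,'farend+10',sc@f+.045,'cover',cc@f,cc@t,'goal t',sc@t+.085)
for c in [[.4757,.098],[.5195,-.0352],[.6154,-.0037],[.5715,.1295]]: print(np.array(c)@f,np.array(c)@t)
for c in [[.5447,.2317],[.5453,.187],[.6054,.1878],[.6048,.2325]]: print('dolly',np.array(c)@f,np.array(c)@t)
s,M=tool(); print(M.round(3),s['clock'])
E
```

```text
451 [0.6483 0.6489 0.651  0.6544 0.6553]
line ang 172.34435 0.6404693 0.07914534
f of ridge [0.6425 0.643  0.6452 0.6485 0.6495]
face bottom (dark/bench edge) f: 0.6399 0.0006
ang2 172.42426
stop ft 0.5971681035816668 -0.1993308970093727 farend+10 0.6421681035816669 cover 0.5469256819963455 -0.025891719524562352 goal t -0.1143308970093727
0.4845153663337231 0.033754171524941916
0.5101801782965659 -0.1040935595139861
0.6094217844113707 -0.08565004114210605
0.5836578637883066 0.0522110118046403
dolly 0.5707117326393724 0.1570703338459134
dolly 0.5653514918059112 0.11268883128017186
dolly 0.6250223718613387 0.10547523396313188
dolly 0.6303826126948 0.14985673652887346
[[-0.    -0.918  0.396]
 [-0.     0.396  0.918]
 [-1.     0.    -0.   ]] 0.85
```

Request:
{"name": "servo_tool", "arguments": {"moves": [[0,0,0,-7.75,1],[0,0,0,-7.75,1],[0,0,0,-7.75,1],[0,0,0,-7.75,1],[0,-0.016,-0.042,0,1],[0,-0.016,-0.042,0,1],[0,-0.016,-0.042,0,1],[0,-0.016,-0.042,0,1],[0,-0.016,-0.042,0,1],[0,-0.016,-0.042,0,1],[0,-0.016,-0.042,0,1],[0,-0.016,-0.042,0,1]]}}

```text
clock: 2.05
eef_pos: [0.3907, 0.1628, 0.2315]
ee_rot: [-0.458, 0.54, -0.455, -0.54]
wrist_force: [0.8, 0.8, 0.6]
gripper_width: 0.0855
```

```bash
sed -i 's/deg2rad(7.8)/deg2rad(7.65)/' h.py; cat > st.py <<'E'
from h import *
s,M=tool(); f,t=ft(); p=s['eef_pos']
F=s['wrist_force']
print('clk',round(s['clock'],2),'f,t,z',(p[:2]@f).round(4),(p[:2]@t).round(4),p[2].round(4),'yaw z-t deg',np.rad2deg(np.arctan2(M[1,2],M[0,2])).round(2)-97.65,'tilt',M[:,0].round(3),'Ff,Ft,Fz',(F[:2]@f).round(1),(F[:2]@t).round(1),F[2].round(1),'w',s['gripper_width'].round(4))
E
python3 st.py
```

```text
Traceback (most recent call last):
  File "st.py", line 4, in <module>
    print('clk',round(s['clock'],2),'f,t,z',(p[:2]@f).round(4),(p[:2]@t).round(4),p[2].round(4),'yaw z-t deg',np.rad2deg(np.arctan2(M[1,2],M[0,2])).round(2)-97.65,'tilt',M[:,0].round(3),'Ff,Ft,Fz',(F[:2]@f).round(1),(F[:2]@t).round(1),F[2].round(1),'w',s['gripper_width'].round(4))
                                                                                                                                                                                                                                                             ^^^^^^^^^^^^^^^^^^^^^^^^
AttributeError: 'float' object has no attribute 'round'
```

```bash
sed -i "s/s\['gripper_width'\].round(4)/round(s['gripper_width'],4)/" st.py; python3 st.py
```

```text
clk 2.05 f,t,z 0.4089 0.1094 0.2315 yaw z-t deg 1.9199999999999875 tilt [ 0.003  0.002 -1.   ] Ff,Ft,Fz 0.9 0.7 0.6 w 0.0855
```

Request:
{"name": "servo_tool", "arguments": {"moves": [[0,-0.01,-0.035,1.9,1],[0,-0.01,-0.035,0,1],[0,-0.01,-0.035,0,1],[0,-0.01,-0.035,0,1],[0,0,0,0,1],[0.045,0,0,0,1],[0.045,0,0,0,1],[0.045,0,0,0,1],[0.04,0,0,0,1],[0,0,0,0,1]]}}

```text
clock: 3.05
eef_pos: [0.456, 0.02, 0.0537]
ee_rot: [-0.471, 0.533, -0.465, -0.527]
wrist_force: [-0.8, 0.7, 0.4]
gripper_width: 0.0857
```

```bash
python3 st.py
```

```text
clk 3.05 f,t,z 0.4546 -0.0409 0.0537 yaw z-t deg -0.5200000000000102 tilt [ 0.012  0.    -1.   ] Ff,Ft,Fz -0.7 0.8 0.4 w 0.0857
```

Request:
{"name": "servo_tool", "arguments": {"moves": [[0.025,0,0,0,1],[0.02,0,0,0,1],[0.005,0,0,0,1],[0,0,0,0,1]]}}

```text
clock: 3.45
eef_pos: [0.46, 0.0207, 0.0085]
ee_rot: [-0.472, 0.536, -0.463, -0.525]
wrist_force: [-0.5, 0.3, 0.6]
gripper_width: 0.0854
```

```bash
python3 st.py; python3 - <<'E'
from h import *
for n in('wrist','scene'): grab(n,n+'1.png')
import cv2
a=cv2.imread('pics/scene1.png')[150:350,220:460]
cv2.imwrite('pics/scene1c.png',cv2.resize(a,None,fx=3,fy=3))
E
```

```text
clk 3.45 f,t,z 0.4587 -0.0407 0.0085 yaw z-t deg -0.4200000000000017 tilt [ 0.019 -0.001 -1.   ] Ff,Ft,Fz -0.5 0.3 0.6 w 0.0854
```

View pics/scene1c.png

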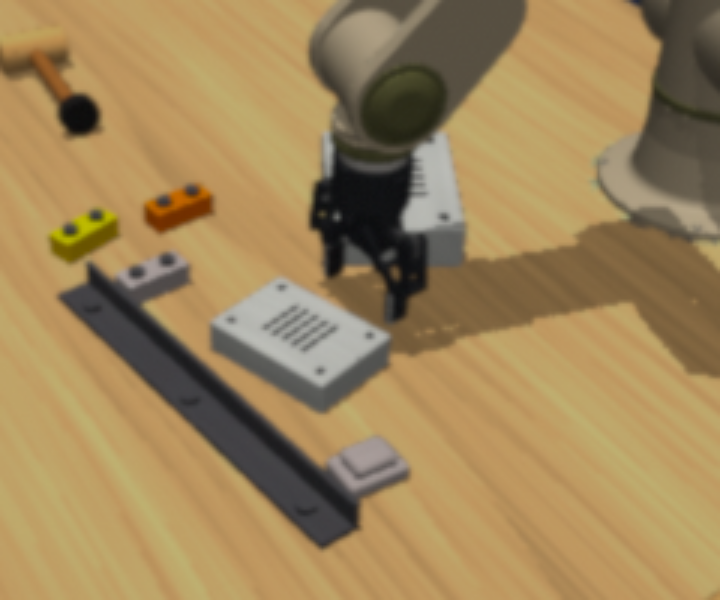

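View pics/wrist1.png

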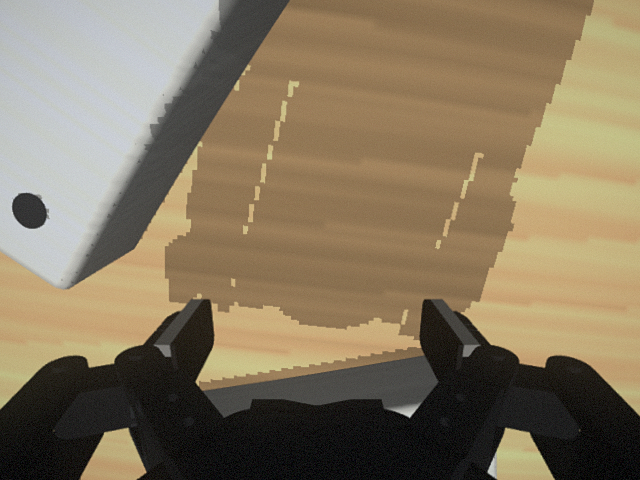

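Request:
{"name": "servo_tool", "arguments": {"moves": [[0.009,0,0,0,1],[0,-0.008,0,-0.4,1],[0,-0.008,0,0,1],[0,-0.006,0,0,1],[0,-0.006,0,0,1],[0,-0.006,0,0,1],[0,-0.006,0,0,1],[0,0,0,0,1]]}}

```text
clock: 4.35
eef_pos: [0.5051, 0.0264, 0.0027]
ee_rot: [-0.47, 0.539, -0.46, -0.526]
wrist_force: [-0.7, 0.1, 0.7]
gripper_width: 0.0854
```

```bash
python3 st.py; cat > look.py <<'E'
import sys
from h import *
n=sys.argv[1]
im=grab('top','top%s.png'%n); a=cv2.imread('pics/top%s.png'%n)[150:260,185:365]
cv2.imwrite('pics/c%s.png'%n,cv2.resize(a,None,fx=4.4,fy=4.4,interpolation=cv2.INTER_CUBIC))
E
python3 look.py 2
```

```text
clk 4.35 f,t,z 0.5042 -0.0411 0.0027 yaw z-t deg 0.04999999999999716 tilt [ 0.023 -0.002 -1.   ] Ff,Ft,Fz -0.7 0.2 0.7 w 0.0854
```

View pics/c2.png

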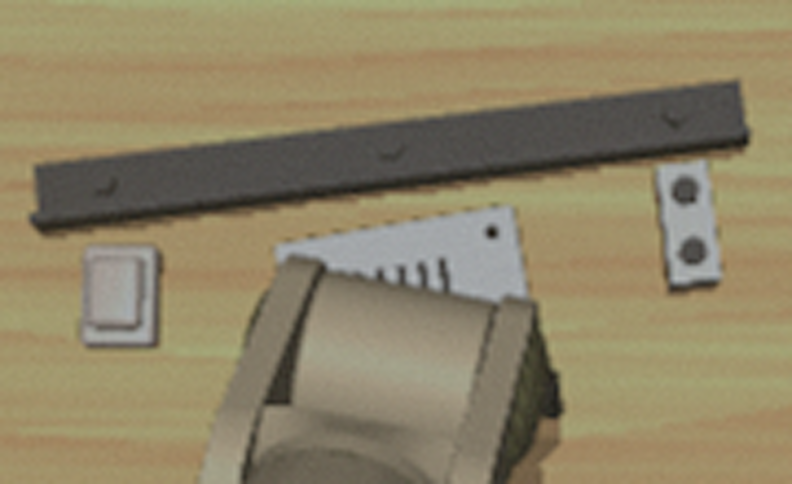

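Request:
{"name": "servo_tool", "arguments": {"moves": [[0.004,-0.005,0,0,1],[0,-0.005,0,0,1],[0,-0.005,0,0,1],[0,-0.004,0,0,1],[0,0,0,0,1]]}}

```text
clock: 4.9
eef_pos: [0.5246, 0.0291, -0.0015]
ee_rot: [-0.47, 0.539, -0.461, -0.526]
wrist_force: [-0.4, 0.1, -0.2]
gripper_width: 0.0853
```

```bash
python3 st.py; python3 look.py 3
```

```text
clk 4.9 f,t,z 0.5238 -0.041 -0.0015 yaw z-t deg 0.030000000000001137 tilt [ 0.022 -0.002 -1.   ] Ff,Ft,Fz -0.4 0.2 -0.2 w 0.0853
```

View pics/c3.png

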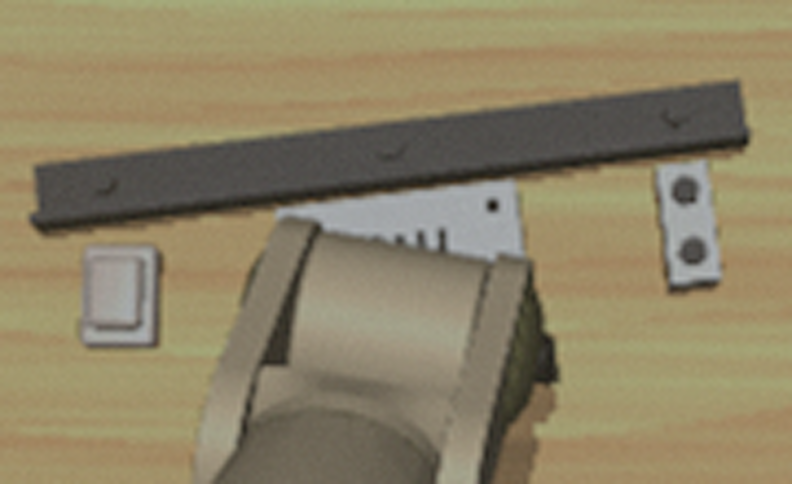

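Request:
{"name": "servo_tool", "arguments": {"moves": [[0,-0.004,0,0,1],[0,-0.003,0,0,1],[0,-0.003,0,0,1],[0,0,0,0,1]]}}

```text
clock: 5.35
eef_pos: [0.5333, 0.0306, -0.0016]
ee_rot: [-0.469, 0.537, -0.462, -0.527]
wrist_force: [-1.3, 0.0, 1.1]
gripper_width: 0.0856
```

```bash
python3 st.py; python3 look.py 4
```

```text
clk 5.35 f,t,z 0.5327 -0.0407 -0.0016 yaw z-t deg 0.009999999999990905 tilt [ 0.017 -0.001 -1.   ] Ff,Ft,Fz -1.3 0.2 1.1 w 0.0856
```

View pics/c4.png

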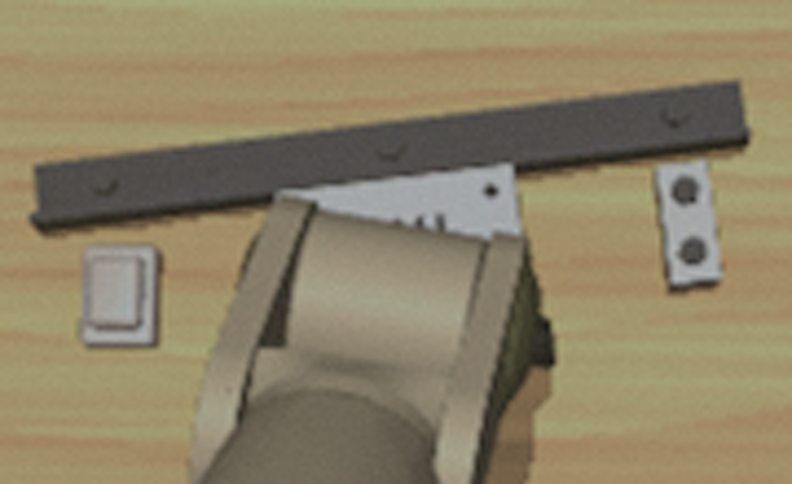

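Request:
{"name": "servo_tool", "arguments": {"moves": [[0,-0.002,0,0,1],[0,-0.002,0,0,1]]}}

```text
clock: 5.6
eef_pos: [0.5333, 0.0307, -0.0018]
ee_rot: [-0.467, 0.534, -0.465, -0.53]
wrist_force: [-15.7, -5.5, 9.0]
gripper_width: 0.0857
```

```bash
python3 st.py
```

```text
clk 5.6 f,t,z 0.5327 -0.0405 -0.0018 yaw z-t deg -0.060000000000002274 tilt [ 0.006 -0.001 -1.   ] Ff,Ft,Fz -16.3 -3.4 9.0 w 0.0857
```

Request:
{"name": "servo_tool", "arguments": {"moves": [[0,0.01,0,0,1],[0,0.02,0,0,1],[-0.04,0.02,0,0,1],[-0.045,0.03,0,0,1],[-0.045,0.045,0,0,1],[0,0.045,0,0,1],[0,0,0,0,1]]}}

```text
clock: 6.3
eef_pos: [0.3726, 0.0094, 0.118]
ee_rot: [-0.468, 0.536, -0.464, -0.528]
wrist_force: [0.4, 1.0, 0.2]
gripper_width: 0.0856
```

```bash
python3 st.py; cat > meas.py <<'E'
from h import *
import sys
im=grab('top','m%s.png'%sys.argv[1]); w=world(im); f,t=ft()
m=(w[...,2]>.026)&(w[...,2]<.045)&(w[...,0]>.48)&(w[...,0]<.68)&(w[...,1]>-.2)&(w[...,1]<.2)
# bright only (exclude dark fence)
m&=im['pixels'].max(2)>120
n,l,st,c=cv2.connectedComponentsWithStats(m.astype(np.uint8),connectivity=4)
k=1+np.argmax(st[1:,4]); P=w[l==k]; q=np.stack([P[:,:2]@f,P[:,:2]@t],1)
r=cv2.minAreaRect(q.astype(np.float32)); print('cover n',st[k,4],'c f,t',np.round(r[0],4),'s',np.round(r[1],4),'ang',round(r[2],2),'z',np.median(P[:,2]).round(4))
print('goal f .592 t -.1143; f range',np.percentile(q[:,0],[1,99]).round(4),'t range',np.percentile(q[:,1],[1,99]).round(4))
for nm,(a,b,cc,d) in dict(stop=(.56,.68,-.17,-.07),dolly=(.52,.62,.17,.25)).items():
    m=(w[...,2]>.012)&(w[...,2]<.04)&(w[...,0]>a)&(w[...,0]<b)&(w[...,1]>cc)&(w[...,1]<d)&(im['pixels'].max(2)>110)
    n,l,st,c=cv2.connectedComponentsWithStats(m.astype(np.uint8),connectivity=4); k=1+np.argmax(st[1:,4]); P=w[l==k]
    r=cv2.minAreaRect(P[:,:2].astype(np.float32)); print(nm,np.round(r[0],4),np.round(r[1],4))
print('j',manip.read_state()['joints'].round(3))
E
python3 meas.py 5
```

```text
clk 6.3 f,t,z 0.3706 -0.0403 0.118 yaw z-t deg -0.030000000000001137 tilt [ 0.012 -0.003 -1.   ] Ff,Ft,Fz 0.5 0.9 0.2 w 0.0856
cover n 1965 c f,t [ 0.5926 -0.0331] s [0.1401 0.0991] ang 89.69 z 0.0344
goal f .592 t -.1143; f range [0.544  0.6405] t range [-0.102   0.0353]
stop [ 0.619  -0.1179] [0.0707 0.03  ]
dolly [0.5757 0.2113] [0.058  0.0413]
j [-2.920e-01  1.200e-01  2.071e+00  1.000e-03  9.340e-01 -1.996e+00]
```

View pics/m5.png

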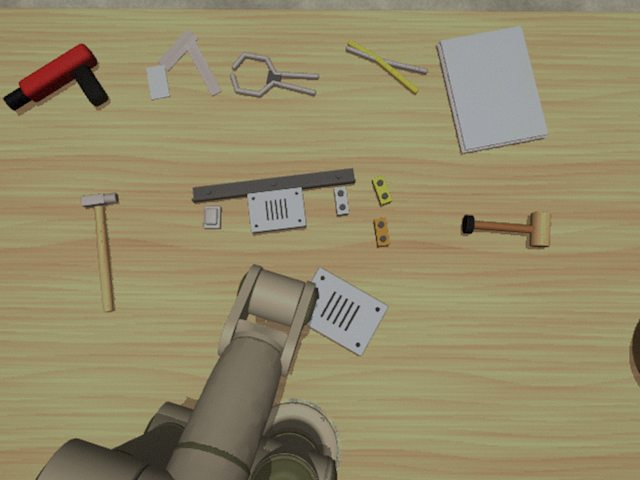

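Request:
{"name": "servo_tool", "arguments": {"moves": [[0,0,0,8.2,0.4],[0,0,0,8.2,0.4],[0,0,0,8.2,0.4],[0,0,0,8.2,0.4],[0,0,0,8.2,0.4],[0,0,0,8.2,0.4],[0,0,0,8.2,0.4],[0,0,0,8.2,0.4],[0,0,0,8.2,0.4],[0,0,0,8.2,0.4],[0,0,0,8.0,0.4],[0,0,0,0,0.4]]}}

```text
clock: 7.55
eef_pos: [0.3924, 0.0065, 0.1218]
ee_rot: [0.719, -0.028, 0.694, 0.021]
wrist_force: [1.0, 0.4, -0.1]
gripper_width: 0.0342
```

```bash
python3 st.py
```

```text
clk 7.55 f,t,z 0.3898 -0.0458 0.1218 yaw z-t deg -93.67 tilt [ 0.037 -0.008 -0.999] Ff,Ft,Fz 1.1 0.2 -0.1 w 0.0342
```

Request:
{"name": "servo_tool", "arguments": {"moves": [[0,0.021,0.035,-3.7,0.4],[0,0.021,0.036,0,0.4],[0,0.021,0.036,0,0.4],[0,0.021,0.036,0,0.4],[0,0.021,0.036,0,0.4],[0,0,0,0,0.4],[0,0,0,0,0.4]]}}

```text
clock: 8.25
eef_pos: [0.5673, 0.1404, 0.1253]
ee_rot: [0.719, -0.062, 0.69, 0.054]
wrist_force: [0.3, 0.1, -0.1]
gripper_width: 0.0341
```

```bash
python3 st.py
```

```text
clk 8.25 f,t,z 0.581 0.0636 0.1253 yaw z-t deg -88.25 tilt [ 0.042 -0.008 -0.999] Ff,Ft,Fz 0.3 0.1 -0.1 w 0.0341
```

Request:
{"name": "servo_tool", "arguments": {"moves": [[0.035,0,0,1.75,0.4],[0.035,0,0,0,0.4],[0.025,0,-0.003,0,0.4],[0,0,0,0,0.4]]}}

```text
clock: 8.65
eef_pos: [0.5684, 0.1373, 0.0284]
ee_rot: [0.721, -0.053, 0.689, 0.045]
wrist_force: [0.3, -0.1, 0.4]
gripper_width: 0.0339
```

```bash
python3 st.py; python3 - <<'E'
from h import *
grab('scene','s6.png')
a=cv2.imread('pics/s6.png')[200:350,220:420]
cv2.imwrite('pics/s6c.png',cv2.resize(a,None,fx=4,fy=4))
E
```

```text
clk 8.65 f,t,z 0.5816 0.0604 0.0284 yaw z-t deg -89.66000000000001 tilt [ 0.045 -0.008 -0.999] Ff,Ft,Fz 0.3 -0.2 0.4 w 0.0339
```

View pics/s6c.png

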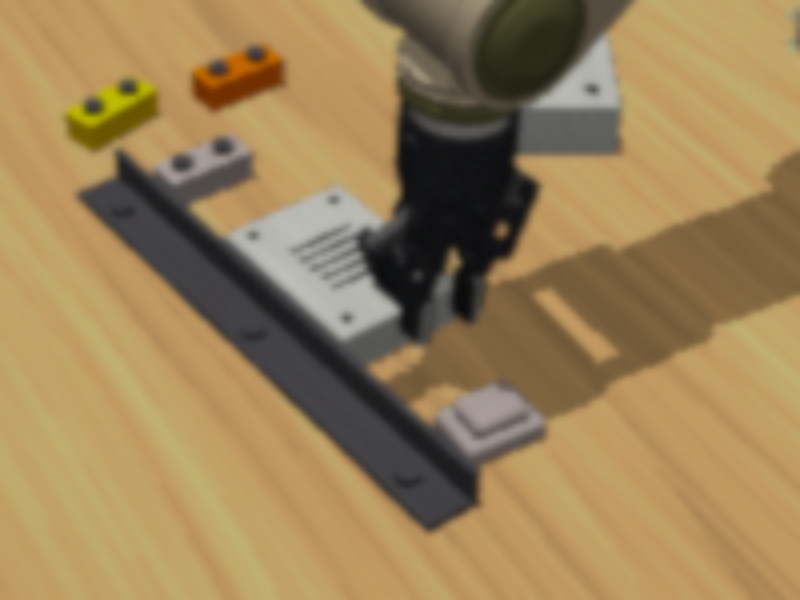

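Request:
{"name": "servo_tool", "arguments": {"moves": [[0.02,0,0,0,0.4],[0,-0.008,0,-0.3,0.4],[0,-0.006,0,0,0.4],[0,-0.006,0,0,0.4],[0,-0.006,0,0,0.4],[0,-0.006,0,0,0.4],[0,-0.006,0,0,0.4],[0,-0.006,0,0,0.4],[0,0,0,0,0.4]]}}

```text
clock: 9.6
eef_pos: [0.5815, 0.0886, 0.0206]
ee_rot: [0.726, -0.056, 0.684, 0.047]
wrist_force: [0.6, 0.1, 0.6]
gripper_width: 0.0347
```

```bash
python3 st.py; python3 look.py 7
```

```text
clk 9.6 f,t,z 0.5881 0.0105 0.0206 yaw z-t deg -89.26 tilt [ 0.061 -0.007 -0.998] Ff,Ft,Fz 0.6 -0.0 0.6 w 0.0347
```

View pics/c7.png

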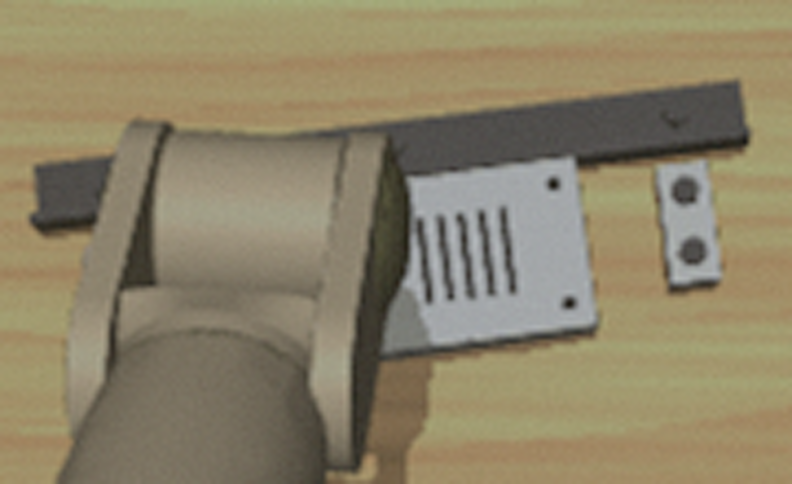

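Request:
{"name": "servo_tool", "arguments": {"moves": [[0.006,0,-0.002,0,0.4],[0.006,0,-0.002,0,0.4],[0.001,-0.006,-0.001,-0.7,0.4],[0.001,-0.006,-0.001,0,0.4],[0.001,-0.006,-0.001,0,0.4],[0.001,-0.006,-0.001,0,0.4],[0,0,0,0,0.4]]}}

```text
clock: 10.35
eef_pos: [0.578, 0.0626, 0.0031]
ee_rot: [0.726, -0.061, 0.683, 0.053]
wrist_force: [-0.4, 0.8, -0.1]
gripper_width: 0.0344
```

```bash
python3 st.py; python3 look.py 8
```

```text
clk 10.35 f,t,z 0.5812 -0.0149 0.0031 yaw z-t deg -88.42 tilt [ 0.061 -0.007 -0.998] Ff,Ft,Fz -0.2 0.9 -0.1 w 0.0344
```

View pics/c8.png

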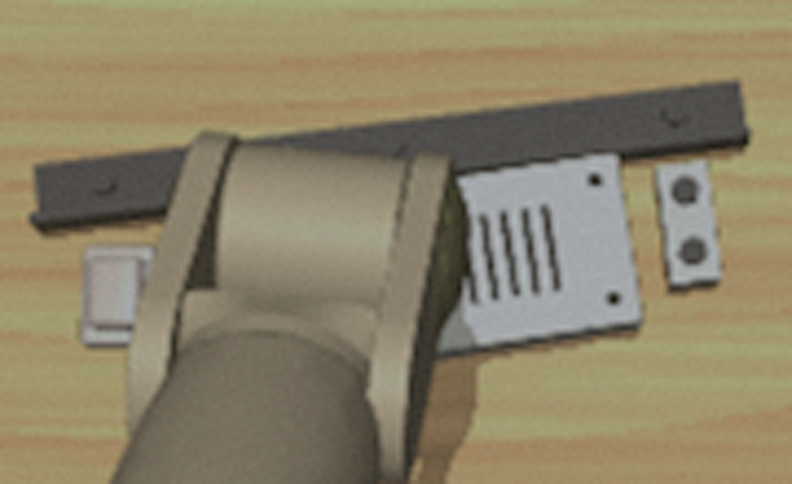

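Request:
{"name": "servo_tool", "arguments": {"moves": [[-0.003,-0.003,0,1.6,0.4],[0,-0.005,0,0,0.4],[0,-0.004,0,0,0.4],[0,0,0,0,0.4]]}}

```text
clock: 10.8
eef_pos: [0.5796, 0.05, 0.0067]
ee_rot: [0.727, -0.05, 0.684, 0.042]
wrist_force: [0.3, 1.0, 0.8]
gripper_width: 0.0342
```

```bash
python3 st.py; python3 look.py 9
```

```text
clk 10.8 f,t,z 0.5811 -0.0276 0.0067 yaw z-t deg -90.15 tilt [ 0.061 -0.007 -0.998] Ff,Ft,Fz 0.5 1.0 0.8 w 0.0342
```

View pics/c9.png

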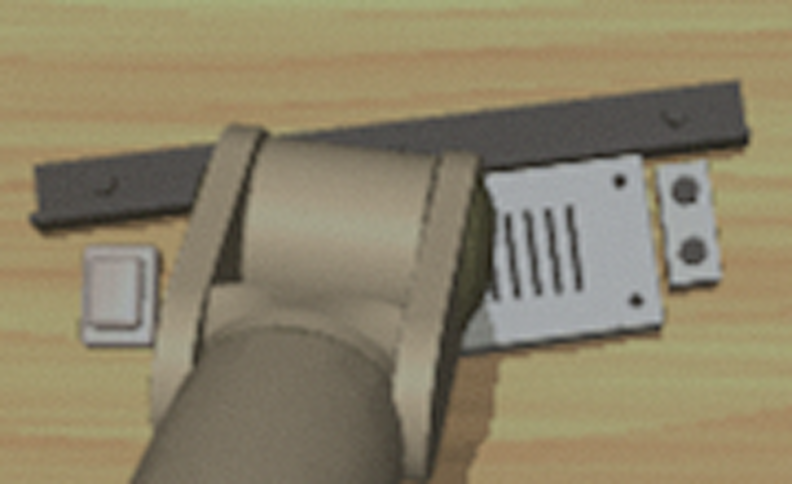

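Request:
{"name": "servo_tool", "arguments": {"moves": [[0,-0.003,0,0,0.4],[0,-0.002,0,0,0.4],[0,-0.002,0,0,0.4]]}}

```text
clock: 11.15
eef_pos: [0.5804, 0.0432, 0.0067]
ee_rot: [0.727, -0.05, 0.684, 0.043]
wrist_force: [0.0, 1.2, 0.8]
gripper_width: 0.0343
```

```bash
python3 st.py
```

```text
clk 11.15 f,t,z 0.581 -0.0345 0.0067 yaw z-t deg -90.12 tilt [ 0.061 -0.007 -0.998] Ff,Ft,Fz 0.2 1.2 0.8 w 0.0343
```

Request:
{"name": "servo_tool", "arguments": {"moves": [[0,-0.002,0,0,0.4],[0,-0.002,0,0,0.4]]}}

```text
clock: 11.35
eef_pos: [0.5804, 0.0428, 0.0067]
ee_rot: [0.727, -0.047, 0.684, 0.045]
wrist_force: [-1.0, 16.9, 2.1]
gripper_width: 0.0342
```

```bash
python3 st.py; python3 look.py 10
```

```text
clk 11.35 f,t,z 0.581 -0.0348 0.0067 yaw z-t deg -90.17 tilt [ 0.06  -0.    -0.998] Ff,Ft,Fz 1.3 16.9 2.1 w 0.0342
```

View pics/c10.png

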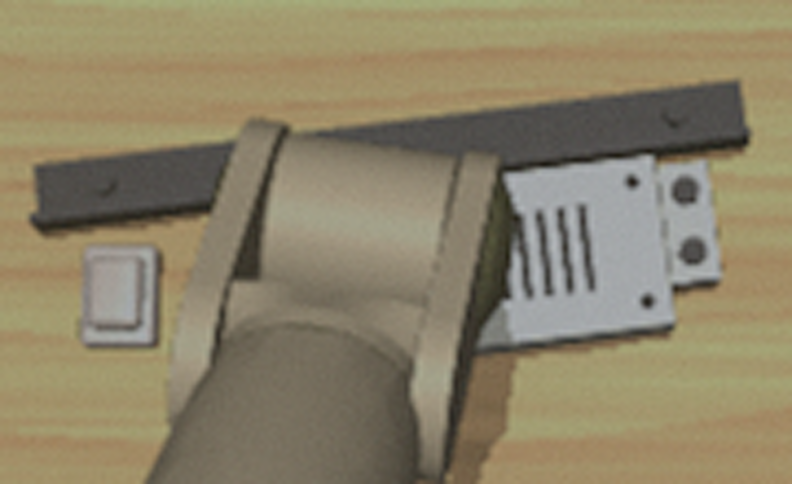

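Request:
{"name": "servo_tool", "arguments": {"moves": [[0,0.006,0,0,0.4],[0,0.02,0,0,0.4],[-0.03,0.005,0,0,0.4],[-0.045,0,0,0,0.4],[-0.045,0,-0.02,0,0.4],[0,-0.01,-0.045,0,1],[0,-0.02,-0.045,0,1],[0,-0.02,-0.045,0,1],[0,-0.02,-0.035,0,1],[0,-0.02,0,0,1],[0,0,0,0,1]]}}

```text
clock: 12.5
eef_pos: [0.3864, -0.0422, 0.1204]
ee_rot: [0.728, -0.051, 0.682, 0.044]
wrist_force: [0.6, -0.8, -0.0]
gripper_width: 0.0855
```

```bash
python3 st.py;python3 meas.py 11;
```

```text
clk 12.5 f,t,z 0.3774 -0.0932 0.1204 yaw z-t deg -89.98 tilt [ 0.065 -0.006 -0.998] Ff,Ft,Fz 0.5 -0.9 -0.0 w 0.0855
cover n 1956 c f,t [ 0.5871 -0.1153] s [0.1415 0.0992] ang 89.94 z 0.0342
goal f .592 t -.1143; f range [0.539  0.6353] t range [-0.1833 -0.046 ]
stop [ 0.6076 -0.1038] [0.0949 0.0661]
dolly [0.5758 0.2116] [0.0582 0.0399]
j [-0.425  0.119  2.071  0.028  0.892 -0.576]
```

View pics/m11.png

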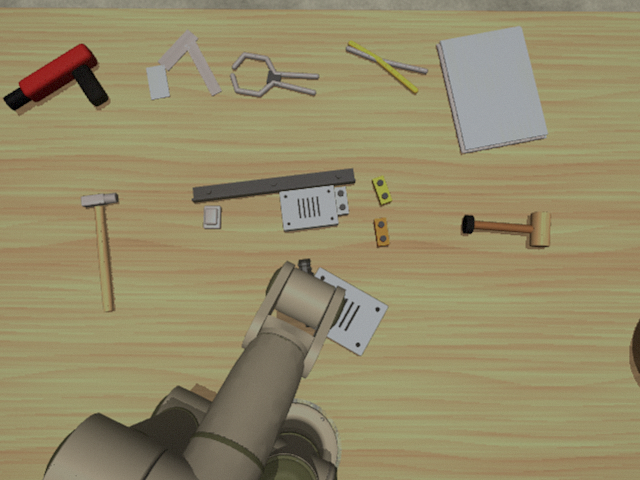

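Request:
{"name": "servo_tool", "arguments": {"moves": [[0,0,0,-8.2,1],[0,0,0,-8.2,1],[0,0,0,-8.2,1],[0,0,0,-8.2,1],[0,0,0,-8.2,1],[0,0,0,-8.2,1],[0,0,0,-8.2,1],[0,0,0,-8.2,1],[0,0,0,-8.2,1],[0,0,0,-8.2,1],[0,0,0,-5,1],[0,0,0,0,1]]}}

```text
clock: 13.75
eef_pos: [0.3888, -0.0315, 0.1193]
ee_rot: [-0.473, 0.554, -0.447, -0.519]
wrist_force: [0.4, 0.5, 0.0]
gripper_width: 0.0856
```

```bash
python3 st.py
```

```text
clk 13.75 f,t,z 0.3812 -0.083 0.1193 yaw z-t deg 1.1299999999999955 tilt [ 0.061 -0.004 -0.998] Ff,Ft,Fz 0.4 0.4 0.0 w 0.0856
```

Request:
{"name": "servo_tool", "arguments": {"moves": [[0,-0.035,-0.011,1.1,1],[0,-0.035,-0.011,0,1],[0,-0.035,-0.01,0,1],[0,0,0,0,1],[0.04,0,0,0,1],[0.04,0,0,0,1],[0.015,0,0,0,1],[0,0,0,0,1]]}}

```text
clock: 14.55
eef_pos: [0.5071, -0.0435, 0.0273]
ee_rot: [-0.482, 0.545, -0.456, -0.512]
wrist_force: [-0.3, 0.3, 0.5]
gripper_width: 0.0852
```

```bash
python3 st.py
```

```text
clk 14.55 f,t,z 0.4968 -0.1106 0.0273 yaw z-t deg -0.8500000000000085 tilt [ 0.06  -0.003 -0.998] Ff,Ft,Fz -0.2 0.3 0.5 w 0.0852
```

Request:
{"name": "servo_tool", "arguments": {"moves": [[0.02,0,0,-0.8,1],[0.009,0,0,0,1],[0,-0.009,0,0,1],[0,-0.009,0,0,1],[0,0,0,0,1]]}}

```text
clock: 15.05
eef_pos: [0.5297, -0.0401, 0.0028]
ee_rot: [-0.48, 0.549, -0.452, -0.513]
wrist_force: [0.1, 0.0, -0.2]
gripper_width: 0.0852
```

```bash
python3 st.py
```

```text
clk 15.05 f,t,z 0.5196 -0.1102 0.0028 yaw z-t deg -0.25 tilt [ 0.065 -0.005 -0.998] Ff,Ft,Fz 0.1 0.0 -0.2 w 0.0852
```

Request:
{"name": "servo_tool", "arguments": {"moves": [[0.003,-0.004,0,-0.2,1],[0,-0.003,0,0,1],[0,-0.003,0,0,1],[0,-0.002,0,0,1]]}}

```text
clock: 15.45
eef_pos: [0.5429, -0.0383, 0.0017]
ee_rot: [-0.479, 0.55, -0.451, -0.513]
wrist_force: [-1.5, -0.6, -1.0]
gripper_width: 0.0855
```

```bash
python3 st.py
```

```text
clk 15.45 f,t,z 0.533 -0.1103 0.0017 yaw z-t deg -0.05000000000001137 tilt [ 0.065 -0.005 -0.998] Ff,Ft,Fz -1.5 -0.4 -1.0 w 0.0855
```

Request:
{"name": "servo_tool", "arguments": {"moves": [[0,-0.002,0,0,1],[0,-0.002,0,0,1]]}}

```text
clock: 15.65
eef_pos: [0.5434, -0.0379, 0.0014]
ee_rot: [-0.477, 0.548, -0.454, -0.516]
wrist_force: [-17.6, -5.9, 12.5]
gripper_width: 0.0854
```

```bash
python3 st.py
```

```text
clk 15.65 f,t,z 0.5335 -0.1099 0.0014 yaw z-t deg -0.05000000000001137 tilt [ 0.055 -0.004 -0.998] Ff,Ft,Fz -18.2 -3.5 12.5 w 0.0854
```

Request:
{"name": "servo_tool", "arguments": {"moves": [[0,0.01,0,0,1],[0,0.02,0,0,1],[-0.04,0.02,0,0,1],[-0.045,0.03,0,0,1],[-0.045,0.045,0,0,1],[0,0.035,0.02,0,1],[0,0,0.03,0,1],[0,0,0,0,1]]}}

```text
clock: 16.45
eef_pos: [0.3792, -0.008, 0.1141]
ee_rot: [-0.478, 0.548, -0.454, -0.514]
wrist_force: [0.8, -0.2, 0.1]
gripper_width: 0.0852
```

```bash
python3 st.py;python3 meas.py 12; python3 meas.py 13; python3 - <<'E'
from h import *
a=cv2.imread('pics/m13.png')[160:250,260:370]
cv2.imwrite('pics/c13.png',cv2.resize(a,None,fx=6,fy=6,interpolation=cv2.INTER_CUBIC))
E
```

```text
clk 16.45 f,t,z 0.3748 -0.0584 0.1141 yaw z-t deg -0.23000000000000398 tilt [ 0.059 -0.006 -0.998] Ff,Ft,Fz 0.7 -0.3 0.1 w 0.0852
cover n 1951 c f,t [ 0.5926 -0.1158] s [0.1429 0.1   ] ang 89.68 z 0.0342
goal f .592 t -.1143; f range [0.5439 0.6408] t range [-0.1832 -0.046 ]
stop [ 0.6112 -0.1038] [0.1022 0.0662]
dolly [0.5759 0.2111] [0.0418 0.0578]
j [-0.344  0.114  2.096  0.017  0.874 -2.056]
cover n 1967 c f,t [ 0.5926 -0.1162] s [0.1439 0.0999] ang 89.91 z 0.0342
goal f .592 t -.1143; f range [0.544  0.6407] t range [-0.1835 -0.0459]
stop [ 0.6104 -0.1039] [0.1003 0.0662]
dolly [0.5757 0.211 ] [0.0581 0.0403]
j [-0.345  0.116  2.095  0.017  0.874 -2.057]
```

View pics/c13.png

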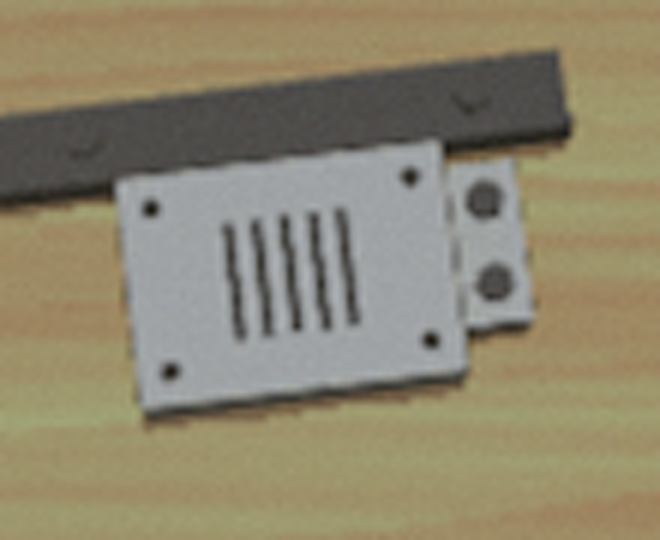

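```bash
python3 -c "
from rig import manip
print(manip.sign_off())"
```

```text
the job is handed in; nothing more can be done
None
```

The cover is against both the fence and the stop block, and the job is handed in. sign_off gives no verdict, so this rests on my own measurements.

**Which parts:** I moved the 100 x 140 mm cover, measured at 101 x 140 mm. The larger look-alike, about 196 x 140 mm, was left alone. The stop used was the bright steel block, not the yellow or orange ones.

**Pushes:** I pushed the long side with the open fingers, which squared the cover and brought it flush to the fence. I then pushed the end with part-shut fingers up to the stop, which the force reading confirmed at about 17 N. That end push left the cover about 5 mm off the fence, so I pushed the long side again and reached about 18 N of contact.

**Last checks:**

| Check | Measured | Target or note |
|---|---|---|
| Cover position across the fence | about 0.593 m | 0.592 m when flush |
| Cover angle to the fence | within about 0.3° | limit is 0.03 rad (1.7°) |
| Gap at the stop | about 0 mm, estimated within about 1 mm | limit is 3 mm; picture shows only a thin dark seam |
| Height of cover top | 34 mm | lying flat |
| Dolly | within about 1.5 mm of its first measured place | limit is 15 mm |
| Gripper | about 11 cm above the bench, touching nothing | finished by about 16.6 s of 64 s |

- **Stop measurement:** the final automatic reading of the stop was unusable because the cover merged with it in the picture. I compared against the stop's position measured at the start instead.
- **Tool tilt:** the tool drifted to a tilt of about 3.5° during the moves, with no visible effect on the cover.
- **Hammer and mallet:** I did not measure them again at the end. The arm went nowhere near the mallet and only started high above the hammer's side of the bench.

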